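# Put the microscope optics back on their own rest pads

### The job

On this microscopy bench the three pieces have been left on one another's rest pads: move each to the pad that matches the shape of its base (lens on the round pad, filter cube on the square pad, slide box on the oblong pad), parking one of them on the empty cork mat on the way. Each must end standing upright in the middle of its pad, the cube and the box square with their pads. Set the pieces down rather than dropping them, do not tip them over, and leave the glass dish, the oil bottle and the tool pot where they are.

Things in the scene. Friction and masses are not known exactly. Their poses are not given: they have to be found in the camera images.
- objective_center (a point): microscope lens: a plain steel cylinder 40 mm in diameter, 62 mm tall, standing upright; its top 18 mm taper to a small glass front lens. The point is on its axis, half-way up (31 mm above its underside); z is up. 0.18 kg give or take.
- filter_cube_center (a point): filter cube: black housing 46 x 46 mm and 44 mm tall with a round glass window in its top. The point is its centre (22 mm above its underside); x and y are along its sides, z up. About 0.14 kg.
- slide_box_center (a point): slide box: closed pale wooden box 82 mm long (its x), 32 mm wide (its y), 40 mm tall, with a paper label on its top. The point is its centre (20 mm above its underside); z is up. About 0.13 kg; the lid does not open.
- round_pad: white silicone rest pad with a thin steel edge, a disc 80 mm in diameter and 5 mm thick, fixed to the bench: the lens's place. Origin at the centre of its underside, on the bench.
- square_pad: white silicone rest pad with a thin steel edge, 76 x 76 mm and 5 mm thick, fixed to the bench: the filter cube's place. Origin at the centre of its underside; x and y along its sides.
- oblong_pad: white silicone rest pad with a thin steel edge, 110 mm (its x) by 60 mm (its y) and 5 mm thick, fixed to the bench: the slide box's place. Origin at the centre of its underside.
- cork_mat: brown cork mat, a hexagon 96 mm across its flats and 5 mm thick, fixed to the bench and empty at the start: the free spot. Origin at the centre of its underside.
- dish_center (a point): bystander: round lidded glass dish with a brownish disc showing through, 84 mm in diameter, 15 mm tall, lying loose among the pads. The point is its centre, half-way up.
- oil_bottle_center (a point): bystander: small amber bottle with a black cap, 32 mm in diameter, 65 mm tall, loose. The point is half-way up its axis.
- tool_pot_center (a point): bystander: loose steel pot, 60 mm in diameter and 75 mm tall, with metal instruments sticking out to 125 mm above the bench. The point is half-way up the pot on its axis.
Not all that is in view belongs to the job. Leave any yellow look-alike of the oblong_pad alone.

How it is judged:
On the way:
1. one of the three pieces is parked upright on the cork mat (within 35 mm of its middle) and let go (((horizontal distance between objective_center and cork_mat below 0.035 m and z of objective_center in the frame of cork_mat between 0.032 and 0.04 m and angle between objective_center's own z axis and vertical below 0.1 rad and linear speed of objective below 0.02 m/s and contact force between the fingers and objective below 0.05 N) or (horizontal distance between filter_cube_center and cork_mat below 0.035 m and z of filter_cube_center in the frame of cork_mat between 0.023 and 0.031 m and angle between filter_cube_center's own z axis and vertical below 0.1 rad and linear speed of filter_cube below 0.02 m/s and contact force between the fingers and filter_cube below 0.05 N) or (horizontal distance between slide_box_center and cork_mat below 0.035 m and z of slide_box_center in the frame of cork_mat between 0.021 and 0.029 m and angle between slide_box_center's own z axis and vertical below 0.1 rad and linear speed of slide_box below 0.02 m/s and contact force between the fingers and slide_box below 0.05 N))), for 0.2 s.
At the end, for the whole second after the job is handed in: lens on the round pad, filter cube on the square pad, slide box on the oblong pad: each upright, resting on its pad within 15 mm of the pad's middle, at rest; the cube's sides and the box's length within 0.25 rad (14 degrees) of the pad's sides (horizontal distance between objective_center and round_pad below 0.015 m and z of objective_center in the frame of round_pad between 0.032 and 0.04 m and angle between each of objective_center, filter_cube_center, slide_box_center's own z axis and vertical below 0.1 rad and linear speed of each of objective, filter_cube, slide_box below 0.02 m/s and horizontal distance between filter_cube_center and square_pad below 0.015 m and z of filter_cube_center in the frame of square_pad between 0.023 and 0.031 m and horizontal distance between slide_box_center and oblong_pad below 0.015 m and z of slide_box_center in the frame of oblong_pad between 0.021 and 0.029 m and angle between the x axis of slide_box_center and the x axis of oblong_pad, either way round below 0.25 rad and (angle between the x axis of filter_cube_center and the x axis of square_pad, either way round below 0.25 rad or angle between the x axis of filter_cube_center and the y axis of square_pad, either way round below 0.25 rad)); the robot touches nothing.
It fails at once if a piece is dropped: let go more than 30 mm above its resting height ((height (world z) of objective_center above 0.066 m and contact force between objective and anything else below 0.02 N) or (height (world z) of filter_cube_center above 0.057 m and contact force between filter_cube and anything else below 0.02 N) or (height (world z) of slide_box_center above 0.055 m and contact force between slide_box and anything else below 0.02 N)).
It fails at once if a piece is tipped by more than about 45 degrees (angle between any of objective_center, filter_cube_center, slide_box_center's own z axis and vertical above 0.8 rad).
It fails at once if the glass dish is moved by more than 20 mm (distance of dish_center from where it was at the start of the episode above 0.02 m).
It fails at once if the oil bottle is moved by more than 20 mm (distance of oil_bottle_center from where it was at the start of the episode above 0.02 m).
It fails at once if the tool pot is moved by more than 20 mm (distance of tool_pot_center from where it was at the start of the episode above 0.02 m).
It also fails if it takes over 115 s, if anything falls off the work surface, if the arm or the gripper's body presses on something with over 40 N, if the wrist force passes 120 N, or if a joint passes its speed limit or range.

### The arm

A 7-joint arm with a two-finger parallel gripper is mounted at the origin on the work surface. World frame = base frame: x ahead of the robot, y to its left, z up, the work surface at z = 0. Lengths are in m, angles in rad, forces in N, time in s.
With the tool pointing down it reaches from about 0.4 to 0.85 m from the base axis. Payload 10.4 kg.
Tool frame: the origin (TCP) lies midway between the tips of the shut fingers; the grasp point (between the pads) lies 19 mm behind it (ctrl.grip_depth is the distance from the TCP to the grasp point, in m); z points along the fingers, y is the direction in which the jaws open and shut (so a half turn about z gives the same grasp; the last joint's range is limited). The gripper opens to 87 mm and grips with 3 to 60 N. Pads are 19 mm wide; open, the fingers measure 117 mm over their backs; the gripper's body (75 mm by 190 mm) begins 51 mm behind the grasp point.
Start: joints at [-1.281, 0.332, -0.065, 1.46, 0.022, 1.35, -0.088], TCP at [0.192, 0.595, 0.223] pointing down, gripper open.
Joint ranges: [-2.6, 2.6], [-0.5, 2.12], [-1.47, 1.34], [0.16, 2.42], [-1.27, 4.41], [0.06, 2.06], [-2.6, 2.6]. Speed limits (rad/s): [2.22, 2.22, 2.79, 2.79, 3.14, 3.14, 3.14].

### API

Orientations are given as a unit quaternion [x, y, z, w].
In Python, from rig import ctrl, snapshot, camera_model gives the robot as it stands.
- The arm moves only by the tool step_arm, never from a script. Its argument "moves" is a list of rows, each a list of 2 entries, a list of its own where there are three numbers: the shift along the tool's x, y, z normalised to -1 to 1, where 1 is 0.04 m, then the turn about the tool's z normalised to -1 to 1, where 1 is 6 degrees. A call has 1 to 20 rows; each row shifts and turns the commanded pose from where the row before left it, along the tool's axes as they then stand; what a row does not reach is not made up. A row lasts 1/8 s, in which the tool goes at most 62.5 mm and 10.7 degrees, less where a joint would pass 70% of its speed; a pose out of reach is approached as far as the arm can. A call with a number of a shift or a turn outside -1 to 1 is refused whole. A call with a gripper value outside its range is refused whole. "hand" is the finger opening in mm, from 0 to 87, set as the call begins (left out, the last holds). The fingers move at their own pace and stop on an object; the grip force is fixed at half the most. Time passes only in rows, so rows that do not move let the fingers close. It gives the time, the measured TCP pose, the force and the opening at its end, in the units of the state.
- ctrl.read_state(): the state, without advancing time (a new reading comes with each control period).
- snapshot(name): name is "side" or "top"; returns the picture (384x512x3 uint8, red, green, blue); there is no depth.
- camera_model(name): a dict with "fx", "fy", "cx", "cy" (pixels), "k1" (the pictures are not rectified: a ray, as slopes to the right and down, at radius r is drawn at 1 + k1 r^2 times it, then the intrinsics apply), "T" (4x4, takes a point from camera to world coordinates). Camera axes: x right, y up, looking along -z (the intrinsics and any distortion apply to the point x, -y, -z); pixel columns grow to the right and rows downward; lengths in m; the calibration is good to about 2 mm. A picture is of the moment at which its call begins. camera_model takes no time and is no camera call.
- ctrl.close_job(): hands the job in, once; it reports no verdict.
The state is a dict: "time_s": time; "joint_positions": joint angles; "joint_vel": joint speeds; "joint_torque": joint torques, N m; "ee_pos": TCP position; "tcp_rot": TCP orientation; "force": force on the tool from outside, world axes, zero at the start; "ft_torque": the same for the moment, N m; "width": finger opening in m.
Only numpy, scipy, OpenCV 4.12 (cv2) and the standard library are available. Lean on these libraries where they do the work, as an engineer would, in place of code of your own. Each camera call takes 0.05 s, during which the arm holds its last target.

## Working session

There is one attempt and no reset: what is moved stays moved. The work goes in short steps, Python scripts to look and compute and a tool call to move; the robot and the scene stay as the last step left them, time stands still between calls to the robot, and variables do not carry over. Pictures are saved under pics/ and viewed, and the job is handed in when it is done.

Besides the shell and the picture viewer there is one more tool, called after "Call:" as name(argument=value, ...) on one line, values as JSON. step_arm: Moves the arm, as the interface text tells. Scaled input: -1 to 1 covers 0.04 m each way for a shift and 6 degrees each way for a turn. Its arguments: {"type":"object","properties":{"moves":{"type":"array"},"hand":{"type":"number"}},"required":["moves"]}

```bash
ls; mkdir -p pics; python3 - <<'E'
from rig import ctrl, snapshot, camera_model
import cv2
print(ctrl.read_state())
for n in ("side","top"):
    im=snapshot(n); cv2.imwrite(f"pics/{n}0.png",cv2.cvtColor(im,cv2.COLOR_RGB2BGR)); print(n,camera_model(n))
E
```

```text
pics
{'time_s': 0.0, 'joint_positions': array([-1.28060711,  0.33288557, -0.06469767,  1.46092773,  0.02159369,
        1.34990652, -0.08847124]), 'joint_vel': array([-8.23149537e-04, -1.57738576e-04, -1.35612868e-04,  5.51863565e-05,
        1.07356929e-03,  1.26188693e-03,  2.06057497e-03]), 'joint_torque': array([ 9.51352831e-05, -6.23245597e+01,  2.45717238e-02, -3.89898419e+01,
       -6.14079041e-02,  3.97349638e-02,  1.54184836e-04]), 'ee_pos': array([0.19220745, 0.59430633, 0.22175187]), 'tcp_rot': array([ 1.55735145e-01,  9.87798589e-01, -7.11323889e-04, -8.14623778e-05]), 'force': array([-0.29161105,  0.81078798, -0.15057666]), 'ft_torque': array([0.0315024 , 0.01772235, 0.01387175]), 'width': 0.08706777825532291}
side {'fx': 403.7190230138138, 'fy': 403.7190230138138, 'cx': 251.88580381420402, 'cy': 194.40008282540558, 'k1': -0.06640289236446976, 'T': array([[ 0.98620369,  0.11525955, -0.11881718,  0.47822128],
       [-0.16510774,  0.73651385, -0.65596249, -0.60127851],
       [ 0.01190456,  0.66653026,  0.74538292,  0.76911754],
       [ 0.        ,  0.        ,  0.        ,  1.        ]])}
top {'fx': 474.86840955242184, 'fy': 474.86840955242184, 'cx': 253.57268662014857, 'cy': 192.10346965384446, 'k1': -0.19418701615811026, 'T': array([[-0.01430381,  0.99522961, -0.09650609,  0.48369184],
       [-0.99978618, -0.01279401,  0.01624532,  0.0341376 ],
       [ 0.01493313,  0.09671783,  0.99519981,  1.13229325],
       [ 0.        ,  0.        ,  0.        ,  1.        ]])}
```

View pics/side0.png

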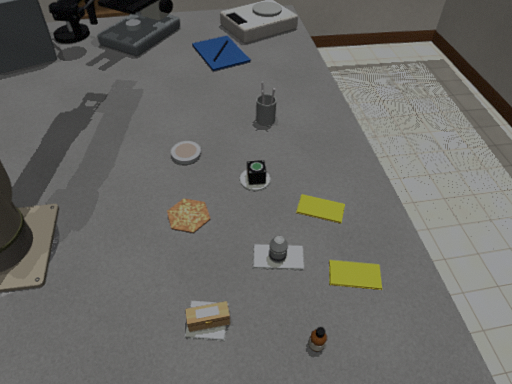

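View pics/top0.png

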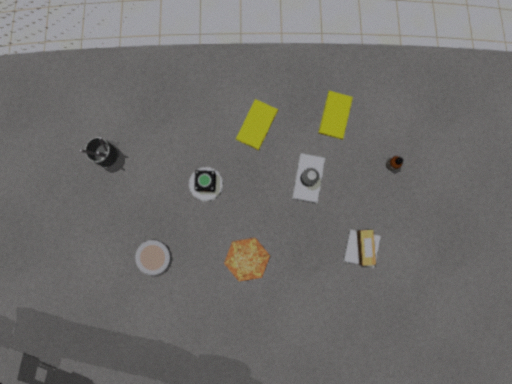

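```bash
cat > h.py <<'E'
import numpy as np, cv2
from rig import ctrl, snapshot, camera_model
def ray(name,uv):
    m=camera_model(name); uv=np.atleast_2d(np.float64(uv))
    d=np.stack([(uv[:,0]-m['cx'])/m['fx'],(uv[:,1]-m['cy'])/m['fy']],1); s=d.copy()
    for _ in range(20): s=d/(1+m['k1']*(s**2).sum(1,keepdims=True))
    v=np.stack([s[:,0],-s[:,1],-np.ones(len(s))],1)@m['T'][:3,:3].T
    return m['T'][:3,3],v/np.linalg.norm(v,axis=1,keepdims=True)
def plane(name,uv,z):
    o,v=ray(name,uv); return o+v*((z-o[2])/v[:,2:])
def two(a,b):  # side px, top px
    o1,v1=ray('side',a);o2,v2=ray('top',b);v1=v1[0];v2=v2[0]
    t=np.linalg.lstsq(np.stack([v1,-v2],1),o2-o1,rcond=None)[0]
    p,q=o1+t[0]*v1,o2+t[1]*v2
    return (p+q)/2,np.linalg.norm(p-q)
def proj(name,p):
    m=camera_model(name);T=m['T'];c=(np.atleast_2d(p)-T[:3,3])@T[:3,:3]
    s=np.stack([c[:,0]/-c[:,2],-c[:,1]/-c[:,2]],1);s=s*(1+m['k1']*(s**2).sum(1,keepdims=True))
    return s*m['fx']+[m['cx'],m['cy']]
def shot(name,out=None):
    im=cv2.cvtColor(snapshot(name),cv2.COLOR_RGB2BGR)
    if out: cv2.imwrite(f'pics/{out}.png',im)
    return im
def crop(im,x0,y0,x1,y1,k): return cv2.resize(im[y0:y1,x0:x1],None,fx=k,fy=k,interpolation=cv2.INTER_NEAREST)
E
python3 - <<'E'
from h import *
t=cv2.imread('pics/top0.png');s=cv2.imread('pics/side0.png')
cv2.imwrite('pics/tc.png',crop(t,180,145,400,285,3)); cv2.imwrite('pics/sc.png',crop(s,150,140,350,350,3)[:600])
E
```

```text
(no output)
```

View pics/tc.png

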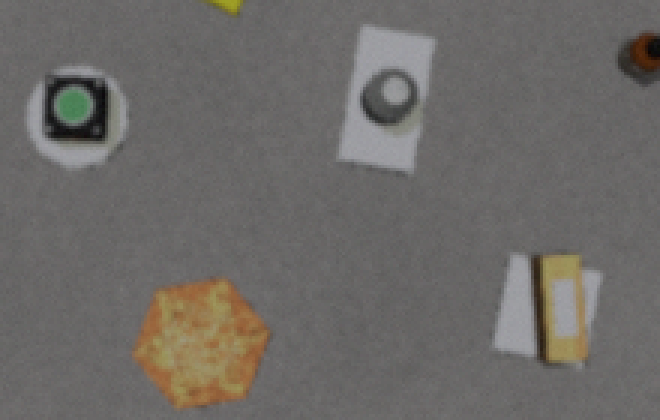

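View pics/sc.png

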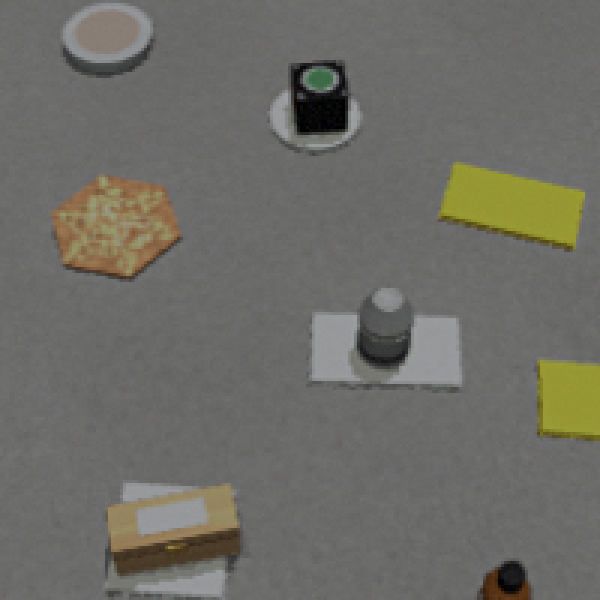

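```bash
cat > m.py <<'E'
from h import *
t=cv2.imread('pics/top0.png');s=cv2.imread('pics/side0.png')
def big(mask,roi):
    m=np.zeros_like(mask);x0,y0,x1,y1=roi;m[y0:y1,x0:x1]=mask[y0:y1,x0:x1]
    return m
def hullpts(m):
    c=cv2.findContours(m,cv2.RETR_EXTERNAL,cv2.CHAIN_APPROX_NONE)[0]
    c=[k for k in c if cv2.contourArea(k)>4 ]
    return cv2.convexHull(np.concatenate(c))[:,0].astype(float)
def rect(p):
    (c,wh,a)=cv2.minAreaRect((p[:,:2]*1000).astype(np.float32)); 
    w,h=wh
    if w<h: w,h,a=h,w,a+90
    return np.round(c,1),round(w,1),round(h,1),round((a+90)%180-90,1)
def white(im,th=128):
    hsv=cv2.cvtColor(im,cv2.COLOR_BGR2HSV); return ((hsv[...,2]>th)&(hsv[...,1]<50)).astype(np.uint8)*255
R={'oblong':[('top',(285,145,335,210)),('side',(248,238,310,274))],'square':[('top',(340,225,385,272)),('side',(182,296,236,345))],'round':[('top',(185,160,226,204)),('side',(236,160,275,193))]}
E
python3 - <<'E'
from m import *
for im in (t,s):
    hsv=cv2.cvtColor(im,cv2.COLOR_BGR2HSV)
print('bg',t[240,300],'pad',t[160,315],'side pad',s[250,262],'bg',s[240,240])
for k,l in R.items():
    for n,roi in l:
        im=t if n=='top' else s
        m=big(white(im,130),roi)
        h=hullpts(m); 
        p=plane(n,h,0.005); print(k,n,rect(p), 'circ',cv2.minEnclosingCircle((p[:,:2]*1000).astype(np.float32)))
E
```

```text
bg [ 99 100  99] pad [162 157 156] side pad [155 152 151] bg [104 105 106]
oblong top (array([ 627.4, -117.1]), 111.1, 62.2, -11.3) circ ((627.6170654296875, -116.59095764160156), 61.070369720458984)
oblong side (array([ 630.1, -110.3]), 109.8, 78.1, -9.7) circ ((628.4277954101562, -120.01130676269531), 61.21057891845703)
square top (array([ 455.1, -242.7]), 76.5, 76.5, -12.8) circ ((456.2016906738281, -242.44863891601562), 51.18100357055664)
square side (array([ 456.8, -244.1]), 91.1, 57.3, -87.0) circ ((455.23828125, -244.20571899414062), 52.19599914550781)
round top (array([616.3, 131.2]), 79.3, 78.7, -27.2) circ ((615.533935546875, 130.70358276367188), 40.91743469238281)
round side (array([614.5, 121.6]), 78.2, 61.2, -19.8) circ ((616.5836181640625, 127.20149993896484), 39.165225982666016)
```

```bash
python3 - <<'E'
from m import *
def cen(m):
    n,l,st,c=cv2.connectedComponentsWithStats(m); i=1+np.argmax(st[1:,4]); return c[i],st[i,4]
def hs(im): return cv2.cvtColor(im,cv2.COLOR_BGR2HSV)
g={n:big(cv2.inRange(hs(im),(40,70,60),(90,255,255)),r) for n,im,r in (('s',s,(240,155,275,190)),('t',t,(190,165,220,200)))}
a,b=cen(g['s']),cen(g['t']);print('green',a,b,two(a[0],b[0]))
# box label
w={n:big(white(im,125),r) for n,im,r in (('s',s,(194,306,221,318)),('t',t,(364,236,373,259)))}
a,b=cen(w['s']),cen(w['t']);print('label',a,b,two(a[0],b[0]))
# box body mask (pale wood)
for n,im,r in (('side',s,(180,298,236,335)),('top',t,(352,222,385,272))):
    m=big(cv2.inRange(hs(im),(8,60,125),(35,255,255)),r); h=hullpts(m); print('box',n,len(h),rect(plane(n,h,.045)),cen(m))
# cube dark
for n,im,r in (('top',t,(190,165,220,200)),):
    m=big(((hs(im)[...,2]<70)|(g['t']>0)).astype(np.uint8)*255,r); h=hullpts(m); print('cube',rect(plane(n,h,.049)))
# pad corners
def corners(m,bgon):
    h=hullpts(m).astype(np.float32); return cv2.approxPolyDP(h.reshape(-1,1,2),4,True)[:,0]
for k in ('oblong','square'):
    for n,roi in R[k]:
        im=t if n=='top' else s
        print(k,n,corners(big(white(im,130),roi),0).tolist())
# cork
for n,im,r in (('side',s,(160,195,215,236)),('top',t,(215,232,280,286))):
    m=big(cv2.inRange(hs(im),(5,70,80),(30,255,255)),r); h=hullpts(m);p=plane(n,h,.005); print('cork',cen(cv2.fillConvexPoly(np.zeros_like(m),h.astype(int),255))[0], cv2.minEnclosingCircle((p[:,:2]*1000).astype(np.float32)))
E
python3 - <<'E'
from h import *
t=cv2.imread('pics/top0.png');s=cv2.imread('pics/side0.png')
a=crop(t,295,160,330,200,12);b=crop(s,260,225,300,270,10)
h=max(a.shape[0],b.shape[0]);f=lambda x:cv2.copyMakeBorder(x,0,h-x.shape[0],0,0,cv2.BORDER_CONSTANT)
cv2.imwrite('pics/lens.png',np.hstack([f(a),np.zeros((h,0,3),np.uint8)if 0 else f(b)[:, :380]]))
E
```

```text
green (array([256.41463415, 165.85365854]), np.int32(41)) (array([204.        , 179.81944444]), np.int32(72)) (array([0.6200855 , 0.1302446 , 0.04594324]), np.float64(0.0022299124981894564))
label (array([206.8490566 , 311.61320755]), np.int32(212)) (array([367.76027397, 246.97945205]), np.int32(146)) (array([ 0.45822881, -0.24687202,  0.04258209]), np.float64(0.00047178771140131463))
box side 12 (array([ 458.5, -248.5]), 80.7, 31.3, 2.9) (array([206.60784314, 312.35294118]), np.int32(408))
box top 12 (array([ 457.3, -246.5]), 81.6, 30.4, 3.0) (array([367.9220339 , 247.16271186]), np.int32(295))
cube (array([615.9, 127.8]), 46.3, 46.3, -0.7)
oblong top [[301.0, 153.0], [324.0, 158.0], [317.0, 201.0], [293.0, 197.0]]
oblong side [[303.0, 267.0], [254.0, 266.0], [254.0, 246.0], [275.0, 238.0], [302.0, 246.0]]
square top [[380.0, 237.0], [376.0, 257.0], [357.0, 263.0], [345.0, 260.0], [350.0, 230.0]]
square side [[223.0, 338.0], [195.0, 336.0], [191.0, 301.0], [215.0, 302.0]]
cork [187.85312783 214.97824116] ((435.3782958984375, 30.46841049194336), 54.403072357177734)
cork [246.62245568 259.09980302] ((434.35247802734375, 34.84748077392578), 54.63888931274414)
```

View pics/lens.png

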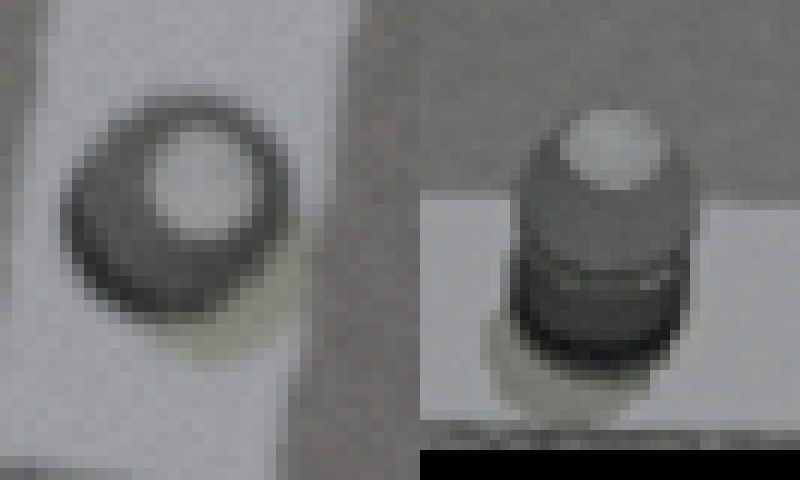

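```bash
python3 - <<'E'
from m import *
np.set_printoptions(precision=4,suppress=True)
print('lens',two((279,239.5),(311.2,175)),plane('top',(311.2,175),.067))
for a,b in (((254,266),(317,201)),((303,267),(324,158)),((254,246),(293,197)),((303,246),(301,153))): print(two(a,b))
# bystanders: rough
print('dish',plane('top',(152.5,257),.015),'pot',plane('top',(99,150),.075),'bottle',plane('top',(398,161),.065))
print('yellow',plane('top',[(257,124),(336,115)],.003))
# angle of square pad from long left edge
h=hullpts(big(white(t,130),R['square'][0][1]));p=plane('top',h,.005)*1000;print(np.c_[h,p[:,:2]])
print(proj('top',[[.616,.131,.005]]),proj('side',[[.616,.131,.005]]))
E
```

```text
lens (array([ 0.626 , -0.1156,  0.0619]), np.float64(0.001862113776828887)) [[ 0.6244 -0.1148  0.067 ]]
(array([ 0.5699, -0.1362,  0.0027]), np.float64(0.00022969163332962477))
(array([ 0.675 , -0.1563,  0.0034]), np.float64(0.0020360192135875045))
(array([ 0.5804, -0.0792, -0.0041]), np.float64(0.0009044384717542104))
(array([ 0.6887, -0.1009,  0.0016]), np.float64(0.0032252470598436835))
dish [[0.4415 0.2562 0.015 ]] pot [[0.688  0.3709 0.075 ]] bottle [[ 0.6557 -0.3208  0.065 ]]
yellow [[ 0.7596  0.005   0.003 ]
 [ 0.7813 -0.19    0.003 ]]
[[ 380.      237.      480.3238 -287.5885]
 [ 376.      257.      432.502  -276.33  ]
 [ 357.      263.      419.4769 -229.2092]
 [ 356.      263.      419.5458 -226.7641]
 [ 346.      261.      424.9824 -202.498 ]
 [ 345.      260.      427.43   -200.1204]
 [ 345.      254.      441.7345 -200.4401]
 [ 348.      239.      477.3671 -208.612 ]
 [ 350.      230.      498.793  -214.0679]
 [ 354.      230.      498.5908 -223.855 ]
 [ 378.      235.      485.2609 -282.7516]]
[[205.2397 183.15  ]] [[254.1105 177.0211]]
```

```bash
cat > p.py <<'E'
import sys,numpy as np
from scipy.spatial.transform import Rotation as Ro
from h import ctrl
def plan(x,y,z,phi=None):
    s=ctrl.read_state();R=Ro.from_quat(s['tcp_rot']).as_matrix();p=s['ee_pos']
    cur=np.degrees(np.arctan2(R[1,1],R[0,1]))
    turn=0 if phi is None else -((phi-cur+90)%180-90)
    Rt=R@Ro.from_euler('z',turn,degrees=True).as_matrix()
    d=np.array([x,y,z])-p
    print('t %.2f'%s['time_s'],'p',p.round(4),'jaw %.2f'%cur,'tilt %.2f'%np.degrees(np.arccos(-R[2,2])),'w %.4f'%s['width'],'F',s['force'].round(2),'q',s['joint_positions'].round(2))
    print('units total, before turn',(R.T@d/.04).round(2),' after turn',(Rt.T@d/.04).round(2),' turn deg %.2f units %.2f'%(turn,turn/6))
if __name__=='__main__':
    a=[float(v) for v in sys.argv[1:]]; plan(*a)
E
python3 p.py .6255 -.115 .2
```

```text
t 0.10 p [0.1922 0.5943 0.2218] jaw 72.08 tilt 0.07 w 0.0870 F [ 0.19 -0.13 -0.17] q [-1.28  0.33 -0.06  1.46  0.02  1.35 -0.09]
units total, before turn [-15.76 -13.54   0.56]  after turn [-15.76 -13.54   0.56]  turn deg 0.00 units 0.00
```

Call:
step_arm(moves=[[[-0.78, -0.67, 0], 0], [[-0.78, -0.67, 0], 0], [[-0.78, -0.67, 0], 0], [[-0.78, -0.67, 0], 0], [[-0.78, -0.67, 0], 0], [[-0.78, -0.67, 0], 0], [[-0.78, -0.67, 0], 0], [[-0.78, -0.67, 0], 0], [[-0.78, -0.67, 0], 0], [[-0.78, -0.67, 0], 0], [[-0.78, -0.67, 0], 0], [[-0.78, -0.67, 0], 0], [[-0.78, -0.67, 0], 0], [[-0.78, -0.67, 0], 0], [[-0.78, -0.67, 0], 0], [[-0.78, -0.67, 0], 0], [[-0.78, -0.67, 0], 0], [[-0.78, -0.67, 0], 0], [[0, 0, 0], 0]], hand=87)

```text
time_s: 2.48
ee_pos: [0.5786, -0.0407, 0.222]
tcp_rot: [0.158, 0.987, -0.001, -0.0]
force: [-0.7, -0.3, -0.5]
width: 0.0871
```

```bash
python3 p.py .6255 -.115 .12
```

```text
t 2.48 p [ 0.5786 -0.0407  0.222 ] jaw 71.80 tilt 0.12 w 0.0871 F [-0.69 -0.32 -0.48] q [-0.46  0.25  0.54  1.61 -0.13  1.32  1.35]
units total, before turn [-1.69 -1.39  2.55]  after turn [-1.69 -1.39  2.55]  turn deg 0.00 units 0.00
```

Call:
step_arm(moves=[[[-0.85, -0.7, 0.5], 0], [[-0.84, -0.69, 1.0], 0], [[0, 0, 1.0], 0], [[0, 0, 0], 0], [[0, 0, 0], 0]])

```text
time_s: 3.1
ee_pos: [0.6261, -0.1098, 0.1241]
tcp_rot: [0.155, 0.988, 0.0, 0.001]
force: [0.3, -0.2, -0.0]
width: 0.0867
```

```bash
python3 p.py .6255 -.115 .016; python3 -c "
from h import *
print(two((279,239.5),(311.2,175)));shot('side','s1');shot('top','t1')"
```

```text
t 3.10 p [ 0.6261 -0.1098  0.1241] jaw 72.15 tilt 0.09 w 0.0867 F [ 0.29 -0.18 -0.03] q [-0.31  0.46  0.55  1.58 -0.25  1.17  1.55]
units total, before turn [-0.02 -0.13  2.7 ]  after turn [-0.02 -0.13  2.7 ]  turn deg 0.00 units 0.00
(array([ 0.62598065, -0.11564155,  0.06190368]), np.float64(0.001862113776828887))
```

View pics/s1.png

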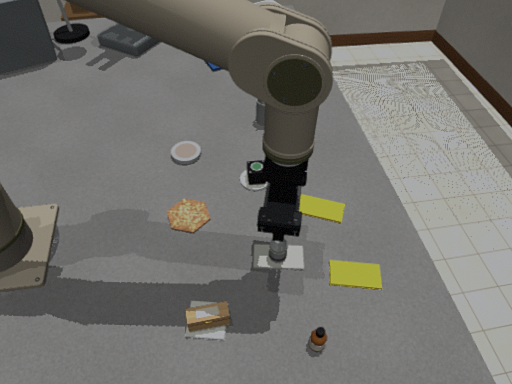

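View pics/t1.png

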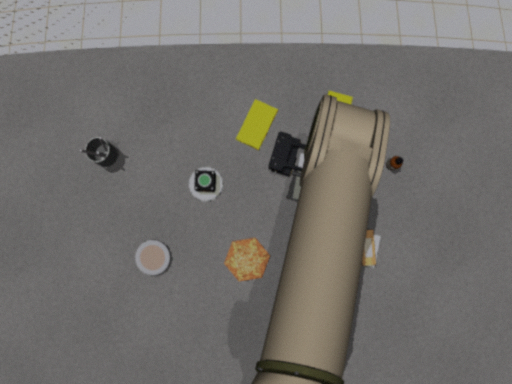

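Call:
step_arm(moves=[[[-0.02, -0.13, 0.5], 0], [[0, 0, 0.7], 0], [[0, 0, 0.7], 0], [[0, 0, 0.5], 0], [[0, 0, 0.3], 0], [[0, 0, 0], 0], [[0, 0, 0], 0]])

```text
time_s: 4.08
ee_pos: [0.6252, -0.1162, 0.0155]
tcp_rot: [0.156, 0.988, 0.0, 0.001]
force: [-0.5, 0.2, -0.1]
width: 0.0868
```

```bash
python3 p.py .6255 -.115 .016; python3 -c "
from h import *
cv2.imwrite('pics/s2.png',crop(shot('side'),230,170,330,290,5))"
```

```text
t 4.08 p [ 0.6252 -0.1162  0.0155] jaw 72.07 tilt 0.08 w 0.0868 F [-0.47  0.2  -0.09] q [-0.27  0.58  0.5   1.66 -0.32  0.98  1.6 ]
units total, before turn [ 0.    0.03 -0.01]  after turn [ 0.    0.03 -0.01]  turn deg 0.00 units 0.00
```

View pics/s2.png

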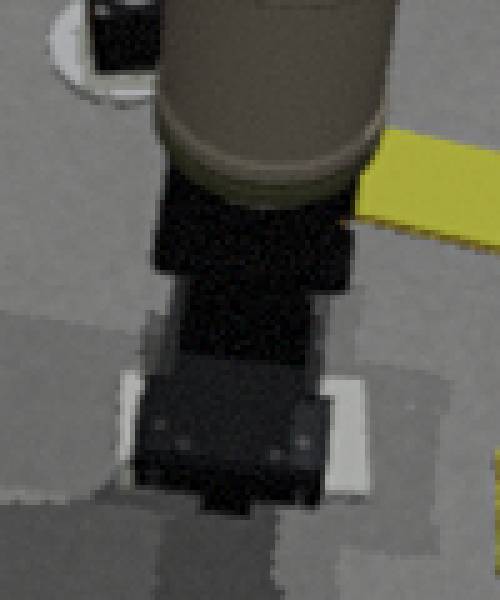

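Call:
step_arm(moves=[[[0, 0, 0], 0], [[0, 0, 0], 0], [[0, 0, 0], 0], [[0, 0, 0], 0], [[0, 0, 0], 0], [[0, 0, 0], 0]], hand=20)

```text
time_s: 4.88
ee_pos: [0.6246, -0.116, 0.0145]
tcp_rot: [0.156, 0.988, 0.0, -0.0]
force: [-0.2, 0.0, -0.2]
width: 0.0391
```

Call:
step_arm(moves=[[[0, 0, -0.3], 0], [[0, 0, -0.8], 0], [[0, 0, -0.8], 0], [[0, 0, -0.8], 0], [[0, 0, 0], 0]])

```text
time_s: 5.5
ee_pos: [0.6261, -0.1165, 0.1257]
tcp_rot: [0.156, 0.988, 0.0, 0.002]
force: [0.8, -0.1, -2.3]
width: 0.0393
```

```bash
python3 p.py .4345 .033 .122
```

```text
t 5.50 p [ 0.6261 -0.1165  0.1257] jaw 72.07 tilt 0.28 w 0.0393 F [ 0.78 -0.06 -2.35] q [-0.3   0.46  0.55  1.58 -0.26  1.17  1.56]
units total, before turn [5.71 2.08 0.07]  after turn [5.71 2.08 0.07]  turn deg 0.00 units 0.00
```

Call:
step_arm(moves=[[[0.5, 0.18, 0], 0], [[0.9, 0.33, 0], 0], [[0.9, 0.33, 0], 0], [[0.9, 0.33, 0], 0], [[0.9, 0.33, 0], 0], [[0.9, 0.33, 0], 0], [[0.7, 0.25, 0], 0], [[0, 0, 0], 0], [[0, 0, 0], 0]])

```text
time_s: 6.62
ee_pos: [0.4334, 0.0329, 0.1223]
tcp_rot: [0.156, 0.988, -0.0, -0.0]
force: [-0.1, -0.6, -2.5]
width: 0.0391
```

```bash
python3 p.py .4345 .033 .016; python3 -c "
from h import *
shot('side','s3')"
```

```text
t 6.62 p [0.4334 0.0329 0.1223] jaw 72.07 tilt 0.00 w 0.0391 F [-0.1  -0.65 -2.46] q [-0.65 -0.02  0.47  2.08  0.01  1.08  1.07]
units total, before turn [-0.02  0.01  2.66]  after turn [-0.02  0.01  2.66]  turn deg 0.00 units 0.00
```

View pics/s3.png

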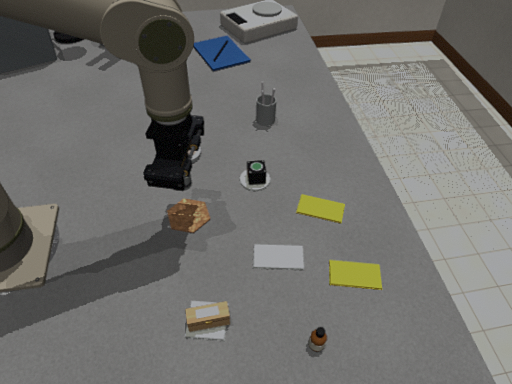

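Call:
step_arm(moves=[[[0, 0, 0.6], 0], [[0, 0, 0.7], 0], [[0, 0, 0.6], 0], [[0, 0, 0.4], 0], [[0, 0, 0.2], 0], [[0, 0, 0.1], 0], [[0, 0, 0], 0], [[0, 0, 0], 0]])

```text
time_s: 7.68
ee_pos: [0.4337, 0.0334, 0.019]
tcp_rot: [0.156, 0.988, 0.0, 0.0]
force: [-0.1, 0.4, -1.7]
width: 0.0391
```

```bash
python3 p.py .4345 .033 .0145
```

```text
t 7.67 p [0.4337 0.0334 0.019 ] jaw 72.07 tilt 0.06 w 0.0391 F [-0.12  0.44 -1.65] q [-0.63  0.16  0.48  2.17 -0.1   0.83  1.17]
units total, before turn [-0.02 -0.    0.11]  after turn [-0.02 -0.    0.11]  turn deg 0.00 units 0.00
```

Call:
step_arm(moves=[[[0, 0, 0.05], 0], [[0, 0, 0.05], 0], [[0, 0, 0], 0]])

```text
time_s: 8.05
ee_pos: [0.4332, 0.0333, 0.0145]
tcp_rot: [0.156, 0.988, 0.0, -0.0]
force: [-0.6, -0.0, -1.5]
width: 0.0389
```

```bash
python3 p.py .4345 .033 .0145
```

```text
t 8.05 p [0.4332 0.0333 0.0145] jaw 72.08 tilt 0.01 w 0.0389 F [-0.64 -0.01 -1.47] q [-0.63  0.17  0.48  2.18 -0.11  0.82  1.17]
units total, before turn [-0.03  0.   -0.  ]  after turn [-0.03  0.   -0.  ]  turn deg 0.00 units 0.00
```

Call:
step_arm(moves=[[[0, 0, 0.02], 0], [[0, 0, 0], 0]])

```text
time_s: 8.3
ee_pos: [0.4333, 0.0333, 0.0143]
tcp_rot: [0.156, 0.988, 0.0, -0.0]
force: [-5.0, -1.1, 11.2]
width: 0.0392
```

Call:
step_arm(moves=[[[0, 0, 0], 0], [[0, 0, 0], 0], [[0, 0, 0], 0], [[0, 0, 0], 0], [[0, 0, 0], 0], [[0, 0, 0], 0]], hand=87)

```text
time_s: 9.05
ee_pos: [0.4333, 0.0333, 0.0137]
tcp_rot: [0.156, 0.988, 0.0, 0.0]
force: [-0.4, 0.2, 0.4]
width: 0.0854
```

Call:
step_arm(moves=[[[0, 0, -0.4], 0], [[0, 0, -0.8], 0], [[0, 0, -0.9], 0], [[0, 0, -0.9], 0], [[0, 0, 0], 0]])

```text
time_s: 9.68
ee_pos: [0.4349, 0.0337, 0.1361]
tcp_rot: [0.156, 0.988, 0.001, 0.002]
force: [-0.2, -0.3, -0.5]
width: 0.0871
```

```bash
python3 p.py .4575 -.247 .135 93
```

```text
t 9.68 p [0.4349 0.0337 0.1361] jaw 72.07 tilt 0.28 w 0.0871 F [-0.17 -0.33 -0.5 ] q [-0.67 -0.04  0.48  2.07  0.02  1.1   1.06]
units total, before turn [-2.7  -6.5   0.01]  after turn [-0.2  -7.04  0.01]  turn deg -20.93 units -3.49
```

Call:
step_arm(moves=[[[-0.33, -0.8, 0], 0], [[-0.34, -0.82, 0], 0], [[-0.34, -0.82, 0], 0], [[-0.34, -0.82, 0], 0], [[-0.34, -0.82, 0], 0], [[-0.34, -0.82, 0], 0], [[-0.34, -0.82, 0], 0], [[-0.33, -0.78, 0], 0], [[0, 0, 0], -0.9], [[0, 0, 0], -0.9], [[0, 0, 0], -0.9], [[0, 0, 0], -0.79], [[0, 0, 0], 0], [[0, 0, 0], 0]])

```text
time_s: 11.42
ee_pos: [0.4558, -0.2472, 0.1332]
tcp_rot: [-0.025, 1.0, 0.0, -0.0]
force: [0.4, -0.6, -0.4]
width: 0.087
```

```bash
python3 p.py .4575 -.247 .012 93; python3 -c "
from h import *
shot('side','s4');shot('top','t4')"
```

```text
t 11.43 p [ 0.4558 -0.2472  0.1332] jaw 92.91 tilt 0.04 w 0.0870 F [ 0.44 -0.58 -0.37] q [-0.26  0.2   0.74  1.89 -0.15  1.11  2.17]
units total, before turn [-0.05  0.    3.03]  after turn [-0.05  0.    3.03]  turn deg -0.09 units -0.02
```

View pics/s4.png

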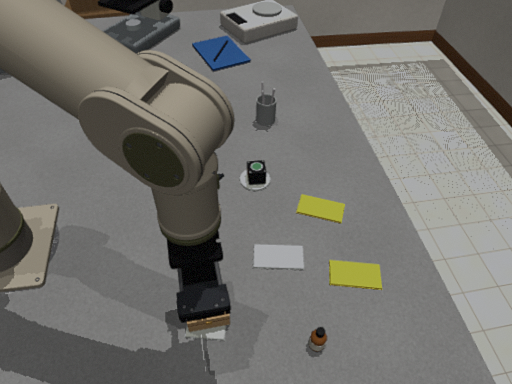

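View pics/t4.png

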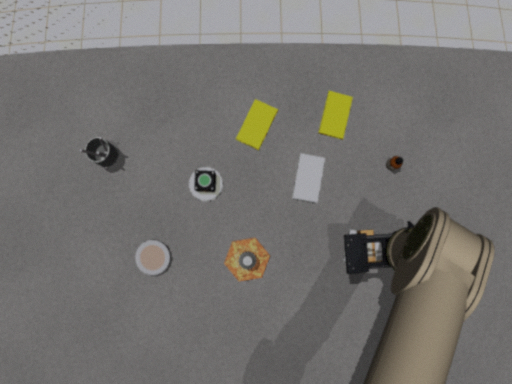

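Call:
step_arm(moves=[[[-0.05, 0, 0.6], 0], [[0, 0, 0.8], 0], [[0, 0, 0.7], 0], [[0, 0, 0.5], 0], [[0, 0, 0.3], 0], [[0, 0, 0.12], 0], [[0, 0, 0], 0]])

```text
time_s: 12.4
ee_pos: [0.4582, -0.2473, 0.0131]
tcp_rot: [-0.026, 1.0, -0.0, 0.0]
force: [0.5, -0.5, -0.5]
width: 0.0871
```

Call:
step_arm(moves=[[[0, 0, 0], 0], [[0, 0, 0], 0], [[0, 0, 0], 0], [[0, 0, 0], 0], [[0, 0, 0], 0], [[0, 0, 0], 0], [[0, 0, 0], 0]], hand=15)

```text
time_s: 13.28
ee_pos: [0.458, -0.2472, 0.0129]
tcp_rot: [-0.026, 1.0, 0.0, -0.0]
force: [-0.5, 1.0, 0.5]
width: 0.0317
```

```bash
python3 p.py .4575 -.247 .012 93; python3 -c "
from m import *
t=cv2.imread('pics/t4.png');s=cv2.imread('pics/s4.png')
for n,im in (('top',t),('side',s)):
    h=hullpts(big(white(im,130),dict(R['oblong'])[n]));p=plane(n,h,.005);print(rect(p))
h=hullpts(big(white(t,150),(240,253,255,268)));print('lens glass top',h.mean(0),plane('top',h.mean(0),.067))
"
```

```text
t 13.28 p [ 0.458  -0.2472  0.0129] jaw 93.02 tilt 0.01 w 0.0317 F [-0.46  1.05  0.48] q [-0.17  0.39  0.67  1.98 -0.32  0.88  2.29]
units total, before turn [0.01 0.   0.02]  after turn [0.01 0.   0.02]  turn deg 0.02 units 0.00
(array([ 627.5, -116.6]), 112.3, 63.9, -11.1)
(array([ 628.1, -118.8]), 114.0, 63.5, -11.1)
lens glass top [247.33333333 260.88888889] [[0.43296823 0.03287817 0.067     ]]
```

Call:
step_arm(moves=[[[0, 0, -0.3], 0], [[0, 0, -0.8], 0], [[0, 0, -0.9], 0], [[0, 0, -0.6], 0], [[0, 0, 0], 0]])

```text
time_s: 13.9
ee_pos: [0.4591, -0.2477, 0.1189]
tcp_rot: [-0.026, 1.0, -0.0, 0.002]
force: [0.5, -0.2, -1.3]
width: 0.0319
```

```bash
python3 p.py .628 -.1175 .115 78.9
```

```text
t 13.90 p [ 0.4591 -0.2477  0.1189] jaw 93.01 tilt 0.21 w 0.0319 F [ 0.5  -0.17 -1.25] q [-0.26  0.22  0.75  1.9  -0.17  1.08  2.19]
units total, before turn [-4.39  3.03  0.11]  after turn [-3.52  4.01  0.11]  turn deg 14.11 units 2.35
```

Call:
step_arm(moves=[[[-0.5, 0.35, 0], 0], [[-0.8, 0.55, 0], 0], [[-0.8, 0.55, 0], 0], [[-0.8, 0.55, 0], 0], [[-0.8, 0.55, 0], 0], [[-0.69, 0.48, 0], 0], [[0, 0, 0], 0.8], [[0, 0, 0], 0.8], [[0, 0, 0], 0.75], [[0, 0, 0], 0], [[0, 0, 0], 0]])

```text
time_s: 15.28
ee_pos: [0.6269, -0.1163, 0.1161]
tcp_rot: [0.095, 0.995, 0.0, -0.001]
force: [-1.1, -0.1, -0.9]
width: 0.0321
```

```bash
python3 p.py .628 -.1175 .0129 78.9
```

```text
t 15.28 p [ 0.6269 -0.1163  0.1161] jaw 79.05 tilt 0.06 w 0.0321 F [-1.05 -0.08 -0.87] q [-0.4   0.51  0.68  1.58 -0.34  1.17  1.74]
units total, before turn [-0.03 -0.02  2.58]  after turn [-0.03 -0.02  2.58]  turn deg 0.15 units 0.02
```

Call:
step_arm(moves=[[[-0.03, -0.02, 0.6], 0.02], [[0, 0, 0.7], 0], [[0, 0, 0.6], 0], [[0, 0, 0.35], 0], [[0, 0, 0.15], 0], [[0, 0, 0.1], 0], [[0, 0, 0], 0], [[0, 0, 0], 0]])

```text
time_s: 16.27
ee_pos: [0.6284, -0.118, 0.0175]
tcp_rot: [0.098, 0.995, 0.0, 0.0]
force: [0.4, -0.4, -1.0]
width: 0.0317
```

```bash
python3 p.py .628 -.1175 .0129 78.9
```

```text
t 16.27 p [ 0.6284 -0.118   0.0175] jaw 78.80 tilt 0.05 w 0.0317 F [ 0.43 -0.36 -1.04] q [-0.35  0.62  0.63  1.65 -0.42  1.01  1.79]
units total, before turn [0.01 0.01 0.12]  after turn [0.01 0.01 0.12]  turn deg -0.10 units -0.02
```

Call:
step_arm(moves=[[[0, 0, 0.06], 0], [[0, 0, 0.06], 0], [[0, 0, 0.01], 0], [[0, 0, 0], 0]])

```text
time_s: 16.77
ee_pos: [0.6282, -0.1179, 0.0129]
tcp_rot: [0.098, 0.995, 0.0, 0.0]
force: [-6.3, 1.4, 11.4]
width: 0.0318
```

Call:
step_arm(moves=[[[0, 0, 0], 0], [[0, 0, 0], 0], [[0, 0, 0], 0], [[0, 0, 0], 0], [[0, 0, 0], 0], [[0, 0, 0], 0]], hand=87)

```text
time_s: 17.52
ee_pos: [0.628, -0.118, 0.0117]
tcp_rot: [0.098, 0.995, 0.0, -0.0]
force: [0.7, -0.6, 0.9]
width: 0.0821
```

Call:
step_arm(moves=[[[0, 0, -0.4], 0], [[0, 0, -0.8], 0], [[0, 0, -0.9], 0], [[0, 0, -0.9], 0], [[0, 0, 0], 0]])

```text
time_s: 18.15
ee_pos: [0.6298, -0.1187, 0.136]
tcp_rot: [0.098, 0.995, 0.0, 0.003]
force: [-0.6, -0.4, 0.1]
width: 0.0869
```

```bash
python3 p.py .616 .1285 .135 89.3
```

```text
t 18.15 p [ 0.6298 -0.1187  0.136 ] jaw 78.78 tilt 0.34 w 0.0869 F [-0.62 -0.43  0.09] q [-0.4   0.49  0.7   1.56 -0.33  1.2   1.73]
units total, before turn [1.54 5.99 0.02]  after turn [0.42 6.17 0.02]  turn deg -10.52 units -1.75
```

Call:
step_arm(moves=[[[0.15, 0.6, 0], 0], [[0.21, 0.82, 0], 0], [[0.21, 0.82, 0], 0], [[0.21, 0.82, 0], 0], [[0.21, 0.82, 0], 0], [[0.21, 0.82, 0], 0], [[0.2, 0.75, 0], 0], [[0.14, 0.54, 0], 0], [[0, 0, 0], -0.9], [[0, 0, 0], -0.85], [[0, 0, 0], 0], [[0, 0, 0], 0]])

```text
time_s: 19.65
ee_pos: [0.6141, 0.1288, 0.1317]
tcp_rot: [0.007, 1.0, -0.0, -0.0]
force: [0.1, -0.6, -0.3]
width: 0.0869
```

```bash
python3 p.py .616 .1285 .013 89.3; python3 -c "
from h import *
shot('side','s5');shot('top','t5')"
```

```text
t 19.65 p [0.6141 0.1288 0.1317] jaw 89.16 tilt 0.01 w 0.0869 F [ 0.12 -0.56 -0.33] q [-0.74  0.45  0.61  1.6  -0.27  1.18  1.48]
units total, before turn [-0.05 -0.01  2.97]  after turn [-0.05 -0.01  2.97]  turn deg -0.14 units -0.02
```

View pics/s5.png

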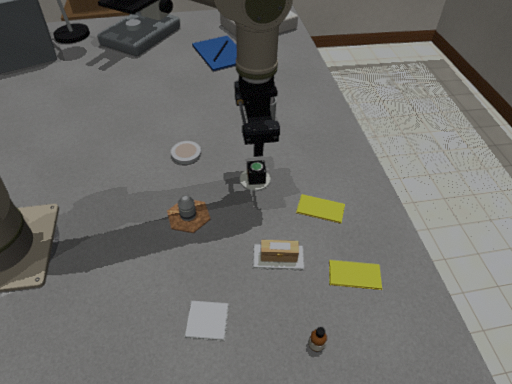

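View pics/t5.png

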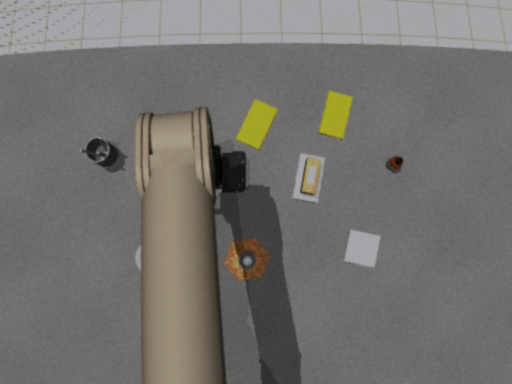

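Box sits on the oblong pad (top ≈310,176; side 279,252), lens on the mat (247,261), square pad now clear (top 363,248). The gripper is over the cube. Descending and measuring the bare square pad.

Call:
step_arm(moves=[[[-0.05, 0, 0.6], 0], [[0, 0, 0.8], 0], [[0, 0, 0.7], 0], [[0, 0, 0.5], 0], [[0, 0, 0.27], 0], [[0, 0, 0.08], 0], [[0, 0, 0], 0]])

```text
time_s: 20.62
ee_pos: [0.6166, 0.1291, 0.0143]
tcp_rot: [0.006, 1.0, 0.0, 0.0]
force: [0.0, 0.7, -0.3]
width: 0.0869
```

Call:
step_arm(moves=[[[0, 0, 0], 0], [[0, 0, 0], 0], [[0, 0, 0], 0], [[0, 0, 0], 0], [[0, 0, 0], 0], [[0, 0, 0], 0]], hand=25)

```text
time_s: 21.38
ee_pos: [0.6161, 0.1291, 0.0138]
tcp_rot: [0.006, 1.0, 0.0, 0.0]
force: [-0.6, -0.7, -0.2]
width: 0.0461
```

```bash
python3 p.py .616 .1285 .013 89.3; python3 -c "
from m import *
t=cv2.imread('pics/t5.png');s=cv2.imread('pics/s5.png')
for n,im in (('top',t),('side',s)):
    h=hullpts(big(white(im,130),dict(R['square'])[n]));p=plane(n,h,.005);print(rect(p))
for n,im,r in (('side',s,(255,235,305,265)),('top',t,(295,150,328,200))):
    m=big(cv2.inRange(cv2.cvtColor(im,cv2.COLOR_BGR2HSV),(8,60,125),(35,255,255)),r); h=hullpts(m); print('box',n,rect(plane(n,h,.045)))
"
```

```text
t 21.38 p [0.6161 0.1291 0.0138] jaw 89.30 tilt 0.01 w 0.0461 F [-0.65 -0.69 -0.21] q [-0.7   0.59  0.55  1.68 -0.35  0.98  1.54]
units total, before turn [ 0.   -0.02  0.02]  after turn [ 0.   -0.02  0.02]  turn deg 0.00 units 0.00
(array([ 454.4, -242.7]), 79.4, 77.5, -13.1)
(array([ 456.3, -244.3]), 79.2, 77.2, -13.4)
box side (array([ 628.4, -120.6]), 80.8, 31.4, -10.3)
box top (array([ 627.2, -118. ]), 80.6, 32.6, -10.9)
```

Call:
step_arm(moves=[[[0, 0, -0.3], 0], [[0, 0, -0.8], 0], [[0, 0, -0.9], 0], [[0, 0, -0.8], 0], [[0, 0, 0], 0]])

```text
time_s: 22.0
ee_pos: [0.6177, 0.1292, 0.1291]
tcp_rot: [0.006, 1.0, 0.001, 0.002]
force: [-0.2, -0.1, -2.8]
width: 0.046
```

```bash
python3 p.py .455 -.243 .13 76.9
```

```text
t 22.00 p [0.6177 0.1292 0.1291] jaw 89.29 tilt 0.29 w 0.0460 F [-0.19 -0.09 -2.84] q [-0.74  0.45  0.61  1.59 -0.28  1.18  1.48]
units total, before turn [ 3.95 -9.35 -0.06]  after turn [ 1.85 -9.98 -0.06]  turn deg 12.39 units 2.06
```

Call:
step_arm(moves=[[[0.25, -0.55, 0], 0], [[0.37, -0.88, 0], 0], [[0.37, -0.88, 0], 0], [[0.37, -0.88, 0], 0], [[0.37, -0.88, 0], 0], [[0.37, -0.88, 0], 0], [[0.37, -0.88, 0], 0], [[0.37, -0.88, 0], 0], [[0.37, -0.88, 0], 0], [[0.37, -0.88, 0], 0], [[0.37, -0.88, 0], 0], [[0, 0, 0], 0.7], [[0, 0, 0], 0.7], [[0, 0, 0], 0.66], [[0, 0, 0], 0], [[0, 0, 0], 0]])

```text
time_s: 24.0
ee_pos: [0.4533, -0.2428, 0.1255]
tcp_rot: [0.113, 0.994, 0.0, -0.0]
force: [-0.2, 0.3, -1.7]
width: 0.0464
```

```bash
python3 p.py .455 -.243 .0138 76.9
```

```text
t 24.00 p [ 0.4533 -0.2428  0.1255] jaw 77.03 tilt 0.03 w 0.0464 F [-0.19  0.31 -1.66] q [-0.36  0.22  0.86  1.91 -0.18  1.1   1.91]
units total, before turn [-0.04  0.01  2.79]  after turn [-0.04  0.01  2.79]  turn deg 0.13 units 0.02
```

Call:
step_arm(moves=[[[-0.03, 0, 0.6], 0.02], [[0, 0, 0.75], 0], [[0, 0, 0.65], 0], [[0, 0, 0.4], 0], [[0, 0, 0.2], 0], [[0, 0, 0.1], 0], [[0, 0, 0.05], 0], [[0, 0, 0], 0]])

```text
time_s: 25.0
ee_pos: [0.455, -0.2433, 0.0161]
tcp_rot: [0.115, 0.993, 0.0, 0.0]
force: [-0.1, 1.2, -1.6]
width: 0.0458
```

```bash
python3 p.py .455 -.243 .0138 76.9
```

```text
t 25.00 p [ 0.455  -0.2433  0.0161] jaw 76.83 tilt 0.04 w 0.0458 F [-0.12  1.24 -1.61] q [-0.26  0.4   0.77  1.99 -0.36  0.89  2.05]
units total, before turn [0.   0.01 0.06]  after turn [0.   0.01 0.06]  turn deg -0.07 units -0.01
```

Call:
step_arm(moves=[[[0, 0, 0.04], 0], [[0, 0, 0.03], 0], [[0, 0, 0], 0]])

```text
time_s: 25.38
ee_pos: [0.455, -0.2433, 0.0136]
tcp_rot: [0.115, 0.993, 0.0, 0.0]
force: [-4.0, 1.8, 10.2]
width: 0.0459
```

Call:
step_arm(moves=[[[0, 0, 0], 0], [[0, 0, 0], 0], [[0, 0, 0], 0], [[0, 0, 0], 0], [[0, 0, 0], 0], [[0, 0, 0], 0]], hand=87)

```text
time_s: 26.12
ee_pos: [0.4547, -0.2433, 0.0129]
tcp_rot: [0.115, 0.993, 0.0, -0.0]
force: [0.1, -0.8, 0.3]
width: 0.0863
```

Call:
step_arm(moves=[[[0, 0, -0.4], 0], [[0, 0, -0.8], 0], [[0, 0, -0.9], 0], [[0, 0, -0.9], 0], [[0, 0, 0], 0]])

```text
time_s: 26.75
ee_pos: [0.4562, -0.2441, 0.1361]
tcp_rot: [0.115, 0.993, 0.0, 0.003]
force: [0.4, -0.1, -0.8]
width: 0.0871
```

```bash
python3 p.py .4333 .0333 .135; python3 -c "
from m import *
t=shot('top','t6');h=hullpts(big(white(t,130),R['round'][0][1]));p=plane('top',h,.005);print('round',h.mean(0),cv2.minEnclosingCircle((p[:,:2]*1000).astype(np.float32)),rect(p))
s=shot('side','s6');h=hullpts(big(white(s,130),R['round'][1][1]));p=plane('side',h,.005);print('round',h.mean(0),cv2.minEnclosingCircle((p[:,:2]*1000).astype(np.float32)),rect(p))
"
```

```text
t 26.75 p [ 0.4562 -0.2441  0.1361] jaw 76.79 tilt 0.31 w 0.0871 F [ 0.37 -0.05 -0.77] q [-0.38  0.21  0.88  1.89 -0.18  1.12  1.91]
units total, before turn [2.14 6.62 0.02]  after turn [2.14 6.62 0.02]  turn deg 0.00 units 0.00
round [203.34782609 183.13043478] ((614.8972778320312, 130.80633544921875), 41.79963684082031) (array([615.9, 131. ]), 81.2, 80.3, -45.4)
round [254.10526316 179.57894737] ((616.6951293945312, 127.90430450439453), 41.17599105834961) (array([616.4, 126.4]), 81.9, 76.9, -8.8)
```

View pics/t6.png

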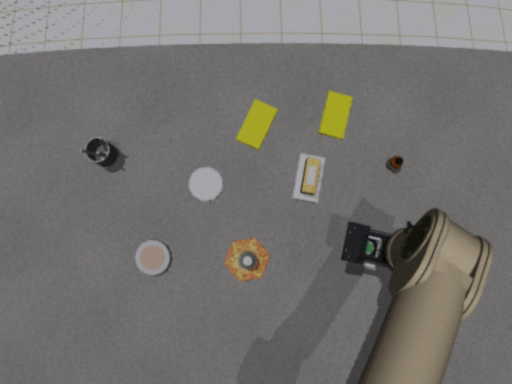

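Call:
step_arm(moves=[[[0.2, 0.6, 0], 0], [[0.28, 0.86, 0], 0], [[0.28, 0.86, 0], 0], [[0.28, 0.86, 0], 0], [[0.28, 0.86, 0], 0], [[0.28, 0.86, 0], 0], [[0.28, 0.86, 0], 0], [[0.28, 0.86, 0], 0], [[0, 0, 0], 0], [[0, 0, 0], 0]])

```text
time_s: 28.1
ee_pos: [0.4306, 0.0334, 0.1324]
tcp_rot: [0.115, 0.993, -0.0, -0.001]
force: [0.2, -0.5, -1.2]
width: 0.0871
```

```bash
python3 p.py .4333 .0333 .0143
```

```text
t 28.10 p [0.4306 0.0334 0.1324] jaw 76.79 tilt 0.08 w 0.0871 F [ 0.19 -0.54 -1.22] q [-0.79 -0.05  0.6   2.08  0.03  1.1   1.13]
units total, before turn [-0.07  0.01  2.95]  after turn [-0.07  0.01  2.95]  turn deg 0.00 units 0.00
```

Call:
step_arm(moves=[[[-0.06, 0, 0.6], 0], [[0, 0, 0.8], 0], [[0, 0, 0.7], 0], [[0, 0, 0.5], 0], [[0, 0, 0.27], 0], [[0, 0, 0.06], 0], [[0, 0, 0], 0]])

```text
time_s: 28.98
ee_pos: [0.4337, 0.0335, 0.0161]
tcp_rot: [0.115, 0.993, 0.0, 0.0]
force: [-0.1, 0.6, 0.2]
width: 0.087
```

Call:
step_arm(moves=[[[0, 0, 0], 0], [[0, 0, 0], 0], [[0, 0, 0], 0], [[0, 0, 0], 0], [[0, 0, 0], 0], [[0, 0, 0], 0]], hand=20)

```text
time_s: 29.72
ee_pos: [0.4333, 0.0337, 0.0157]
tcp_rot: [0.115, 0.993, 0.0, -0.0]
force: [-0.7, -0.9, 1.0]
width: 0.0391
```

```bash
python3 p.py .4333 .0333 .0143
```

```text
t 29.73 p [0.4333 0.0337 0.0157] jaw 76.82 tilt 0.00 w 0.0391 F [-0.7  -0.89  0.97] q [-0.76  0.18  0.62  2.18 -0.14  0.82  1.29]
units total, before turn [-0.   -0.01  0.04]  after turn [-0.   -0.01  0.04]  turn deg 0.00 units 0.00
```

Call:
step_arm(moves=[[[0, 0, -0.3], 0], [[0, 0, -0.8], 0], [[0, 0, -0.9], 0], [[0, 0, -0.8], 0], [[0, 0, 0], 0]])

```text
time_s: 30.35
ee_pos: [0.4347, 0.034, 0.1302]
tcp_rot: [0.115, 0.993, 0.001, 0.002]
force: [-0.2, 0.6, -2.1]
width: 0.0389
```

```bash
python3 p.py .616 .13 .128
```

```text
t 30.35 p [0.4347 0.034  0.1302] jaw 76.81 tilt 0.27 w 0.0389 F [-0.2   0.65 -2.06] q [-0.81 -0.05  0.62  2.08  0.03  1.09  1.14]
units total, before turn [-3.86  3.37  0.08]  after turn [-3.86  3.37  0.08]  turn deg 0.00 units 0.00
```

Call:
step_arm(moves=[[[-0.46, 0.4, 0], 0], [[-0.7, 0.61, 0], 0], [[-0.7, 0.61, 0], 0], [[-0.7, 0.61, 0], 0], [[-0.7, 0.61, 0], 0], [[-0.6, 0.53, 0], 0], [[0, 0, 0], 0], [[0, 0, 0], 0]])

```text
time_s: 31.35
ee_pos: [0.6135, 0.1289, 0.1267]
tcp_rot: [0.115, 0.993, -0.001, -0.001]
force: [0.1, -0.7, -2.1]
width: 0.0392
```

```bash
python3 p.py .616 .13 .0157
```

```text
t 31.35 p [0.6135 0.1289 0.1267] jaw 76.78 tilt 0.13 w 0.0392 F [ 0.07 -0.72 -2.11] q [-0.74  0.45  0.6   1.6  -0.27  1.18  1.26]
units total, before turn [-0.06  0.05  2.77]  after turn [-0.06  0.05  2.77]  turn deg 0.00 units 0.00
```

Call:
step_arm(moves=[[[-0.04, 0.02, 0.6], 0], [[0, 0, 0.75], 0], [[0, 0, 0.65], 0], [[0, 0, 0.4], 0], [[0, 0, 0.15], 0], [[0, 0, 0.08], 0], [[0, 0, 0.05], 0], [[0, 0, 0], 0]])

```text
time_s: 32.35
ee_pos: [0.6164, 0.1303, 0.021]
tcp_rot: [0.115, 0.993, 0.0, 0.0]
force: [-0.4, -1.0, -2.1]
width: 0.0388
```

```bash
python3 p.py .616 .13 .0157
```

```text
t 32.35 p [0.6164 0.1303 0.021 ] jaw 76.82 tilt 0.04 w 0.0388 F [-0.44 -0.99 -2.12] q [-0.7   0.58  0.55  1.67 -0.35  0.99  1.31]
units total, before turn [ 0.01 -0.01  0.13]  after turn [ 0.01 -0.01  0.13]  turn deg 0.00 units 0.00
```

Call:
step_arm(moves=[[[0, 0, 0.06], 0], [[0, 0, 0.05], 0], [[0, 0, 0.03], 0], [[0, 0, 0], 0]])

```text
time_s: 32.85
ee_pos: [0.6162, 0.1302, 0.0158]
tcp_rot: [0.115, 0.993, 0.0, -0.0]
force: [-3.5, -1.1, 7.4]
width: 0.0391
```

Call:
step_arm(moves=[[[0, 0, 0], 0], [[0, 0, 0], 0], [[0, 0, 0], 0], [[0, 0, 0], 0], [[0, 0, 0], 0], [[0, 0, 0], 0]], hand=87)

```text
time_s: 33.6
ee_pos: [0.6161, 0.1302, 0.0149]
tcp_rot: [0.115, 0.993, 0.0, -0.0]
force: [0.6, 0.2, 0.9]
width: 0.0852
```

Call:
step_arm(moves=[[[0, 0, -0.4], 0], [[0, 0, -0.8], 0], [[0, 0, -0.9], 0], [[0, 0, -0.9], 0], [[0, 0, -0.9], 0], [[0, 0, 0], 0]])

```text
time_s: 34.35
ee_pos: [0.6179, 0.1301, 0.1752]
tcp_rot: [0.115, 0.993, 0.001, 0.003]
force: [-0.4, -0.9, -0.5]
width: 0.0871
```

```bash
python3 p.py .42 .1 .22
```

```text
t 34.35 p [0.6179 0.1301 0.1752] jaw 76.79 tilt 0.35 w 0.0871 F [-0.45 -0.93 -0.53] q [-0.75  0.41  0.62  1.54 -0.25  1.26  1.24]
units total, before turn [ 4.64 -1.86 -1.15]  after turn [ 4.64 -1.86 -1.15]  turn deg 0.00 units 0.00
```

Call:
step_arm(moves=[[[0.5, 0.3, -0.5], 0], [[0.8, 0.5, -0.5], 0], [[0.8, 0.5, -0.5], 0], [[0.8, 0.5, 0], 0], [[0.8, 0.5, 0], 0], [[0.8, 0.5, 0], 0], [[0.8, 0.5, 0], 0], [[0.8, 0.5, 0], 0], [[0.8, 0.5, 0], 0], [[0.8, 0.5, 0], 0], [[0.8, 0.5, 0], 0], [[0.8, 0.5, 0], 0], [[0, 0, 0], 0], [[0, 0, 0], 0]])

```text
time_s: 36.1
ee_pos: [0.3074, 0.4402, 0.2309]
tcp_rot: [0.115, 0.993, -0.0, 0.0]
force: [1.0, 0.4, -0.5]
width: 0.0871
```

```bash
python3 p.py .42 .1 .22; python3 - <<'E'
from m import *
s0,t0=s,t
s=shot('side','s7');t=shot('top','t7')
hs=lambda im:cv2.cvtColor(im,cv2.COLOR_BGR2HSV)
def cen(m):
    n,l,st,c=cv2.connectedComponentsWithStats(m); i=1+np.argmax(st[1:,4]); return c[i]
for n,im,r in (('side',s,(255,235,305,265)),('top',t,(295,150,328,200))):
    h=hullpts(big(cv2.inRange(hs(im),(8,60,125),(35,255,255)),r)); print('box',n,rect(plane(n,h,.045)))
    k='oblong';print(k,rect(plane(n,hullpts(big(white(im,130),dict(R[k])[n])),.005)))
gt=big(cv2.inRange(hs(t),(40,70,60),(90,255,255)),R['square'][0][1]);gs=big(cv2.inRange(hs(s),(40,70,60),(90,255,255)),(180,285,236,345))
print('cube',two(cen(gs),cen(gt)))
m=big(((hs(t)[...,2]<70)|(gt>0)).astype(np.uint8)*255,R['square'][0][1]);print(rect(plane('top',hullpts(m),.049)),'pad',rect(plane('top',hullpts(big(white(t,130),R['square'][0][1])),.005)))
cv2.imwrite('pics/t7c.png',crop(t,180,145,400,285,3));cv2.imwrite('pics/s7c.png',crop(s,150,140,350,350,3)[:600])
E
```

```text
t 36.10 p [0.3074 0.4402 0.2309] jaw 76.78 tilt 0.03 w 0.0871 F [ 1.02  0.41 -0.46] q [-1.38  0.13  0.36  1.7  -0.05  1.32  0.34]
units total, before turn [-4.68 -7.63  0.28]  after turn [-4.68 -7.63  0.28]  turn deg 0.00 units 0.00
box side (array([ 628.3, -120.6]), 80.5, 31.3, -10.3)
oblong (array([ 629.2, -115.9]), 110.2, 66.8, -9.2)
box top (array([ 627.1, -118.2]), 80.3, 32.9, -10.9)
oblong (array([ 627.3, -117. ]), 110.7, 62.3, -11.1)
cube (array([ 0.45816288, -0.24432261,  0.04634026]), np.float64(0.0006318862417626689))
(array([ 458.3, -238.6]), 52.4, 44.7, 75.0) pad (array([ 454.5, -242.4]), 78.6, 76.5, -13.5)
```

View pics/t7c.png

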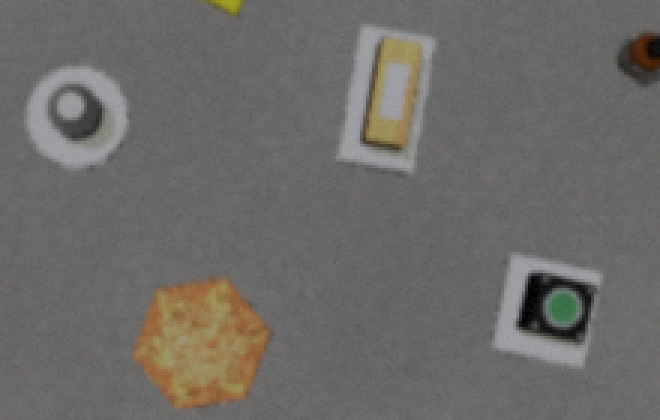

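View pics/s7c.png

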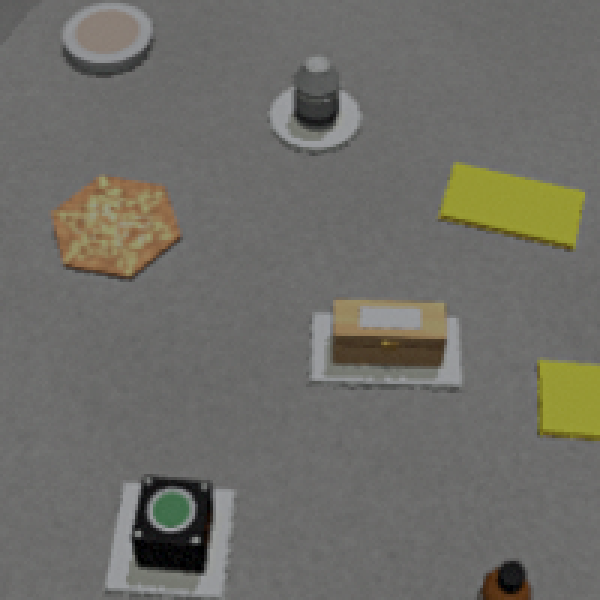

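```bash
python3 - <<'E'
from h import *
t=cv2.imread('pics/t7.png');t0=cv2.imread('pics/top0.png')
print(two((317/3+150,65/3+140),(71/3+180-.3,104/3+145-.3)),plane('top',(71/3+180-.3,104/3+145-.3),.067))
# bystander displacement
for n,r in (('dish',(130,235,175,280)),('bottle',(380,148,410,178)),('pot',(80,130,115,170))):
    x0,y0,x1,y1=r;a,b=[cv2.cvtColor(i[y0:y1,x0:x1],cv2.COLOR_BGR2GRAY).astype(np.float32) for i in (t0,t)]
    print(n,cv2.phaseCorrelate(a,b))
ctrl.close_job()
E
```

```text
(array([0.61857828, 0.13040722, 0.06093008]), np.float64(0.0008395426851350562)) [[0.61739465 0.1298895  0.067     ]]
dish ((0.4933231013755943, 0.3955624956568897), 0.9259501299446011)
bottle ((-0.021729609815047013, 0.03488302425204992), 1.0525403616163467)
pot ((-0.08870005661341196, -0.053496068713680955), 0.9267701086070802)
the job is handed in; nothing more can be done
```

I moved all three pieces to their matching pads and handed the job in at about 36 s; no verdict was reported. I parked the lens on the cork mat, then moved the box to the oblong pad, the cube to the square pad, and last the lens to the round pad. Each piece was lowered until it touched before I let go.

Final position checks from the cameras:

| Piece | Offset from pad centre | Turn against pad |
|---|---|---|
| Lens | about 1–2 mm (top view) | not needed |
| Cube | about 4 mm (both views combined) | under 2° |
| Box | about 1 mm (top view), up to 5 mm (side view) | about 1° or less |

- **Heights:** measured heights came out 2–6 mm below the stated ones, while the placing forces and tool heights fit pieces seated on their pads. I put this down to the cameras.
- **Side view:** its box and pad positions differ from the top view by 1–3 mm. Its fits of partly covered pads were poor, with wrong sizes, so I relied on the top view there.
- **Cube turn:** the rough outline fit gave a wrong size (52 × 45 mm) because it includes the cube's side. The angle rests mainly on the jaw angle when I let go.
- **Bystanders:** the bottle and pot did not shift in the top view. The dish's shift came out at about half a pixel (1–2 mm), although the arm never came near it, so I think it is a lighting effect.

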